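# Square up a stack of plywood blanks in the stop-rail jig

## Robot

A 7-joint arm with a two-finger parallel gripper is mounted at the origin on the work surface. World frame = base frame: x ahead of the robot, y to its left, z up, the work surface at z = 0. Lengths are in m, angles in rad, forces in N, time in s.
With the tool pointing down it reaches from about 0.35 to 0.9 m from the base axis. Payload 7.2 kg.
Tool frame: the origin (TCP) lies at the very end of the fingers, on their centre line; the grasp point (between the pads) lies 19 mm behind it (env.grip_depth is the distance from the TCP to the grasp point, in m); z points along the fingers, y is the line along which they close (so a half turn about z gives the same grasp; the last joint's range is limited). The gripper opens to 88 mm and grips with 3 to 60 N. Pads are 20 mm wide; open, the fingers measure 115 mm over their backs; the gripper's body (75 mm by 178 mm) begins 61 mm behind the grasp point.
Start: joints at [1.056, 0.411, -0.013, 1.596, 0.006, 1.134, -0.082], TCP at [0.27, -0.564, 0.223] pointing down, gripper open.
Joint ranges: [-2.95, 2.95], [-0.29, 1.99], [-1.47, 1.44], [0.14, 2.54], [-1.03, 4.17], [0.13, 1.85], [-2.86, 2.86]. Speed limits (rad/s): [2.39, 2.39, 3.01, 3.01, 3.14, 3.14, 3.14].

## Interface

Orientations are given as a unit quaternion [w, x, y, z].
In Python, from plant import env, vision gives the robot as it stands. The module is installed in compiled form; this text tells all that it offers.
- The arm moves only by the tool play_rows, never from a script. Its argument "series" is a list of rows, each a list of 6 numbers: the shift along the world's x, y, z in mm, then the turn, a rotation vector about the world's x, y, z in rad. In form: [[tx, ty, tz, wx, wy, wz], ...]. A call has 1 to 12 rows; each row is the pose to reach, as a shift and turn from the pose commanded when the call began; what a row does not reach only later rows make up. A row lasts 1/10 s, in which the tool goes at most 50 mm and 8.59 degrees, less where a joint would pass 70% of its speed; a pose out of reach is approached as far as the arm can. A call with a gripper value outside its range is refused whole. "jaw" is the opening, from 0 (shut) to 1 (fully open), set as the call begins (left out, the last holds). The fingers move at their own pace and stop on an object; "grip_force" is the grip in N (left out, the last holds). Time passes only in rows, so rows that repeat a pose let the fingers close. It gives the time, the measured TCP pose, the force, the opening and the grip force at its end, in the units of the state.
- env.sense(): the state, without advancing time (a new reading comes with each control period).
- vision.read_camera(name): name is "side" or "top" or "wrist"; returns a dict with "image" (400x640x3 uint8, red, green, blue), "range_z" (400x640 float32, m along the optical axis (not along the pixel's ray), 0 where there is no reading), "camera_matrix" (3x3 intrinsics, pixels), "extrinsics" (4x4, takes a point from camera to world coordinates). Camera axes: x right, y down, z forward; pixel columns grow to the right and rows downward; lengths in m; the calibration is good to about 2 mm. A picture is of the moment at which its call begins.
- env.sign_off(): hands the job in; it is judged then, once.
The state is a dict: "time": time; "joint_pos": joint angles; "dq": joint speeds; "joint_efforts": joint torques, N m; "eef_pos": TCP position; "eef_rot": TCP orientation; "ft_force": force on the tool from outside, world axes, zero at the start; "wrist_torque": the same for the moment, N m; "grip_width": finger opening in m; "finger_force": force on a finger pad.
Only numpy, scipy, OpenCV 4.12 (cv2) and the standard library are available. Lean on these libraries where they do the work, as an engineer would, in place of code of your own. Each camera call takes 0.05 s, during which the arm holds its last target. There are 200 camera calls.

## Task

Get the ragged stack of five plywood blanks ready for drilling together: tap their edges until all five lie flush with one another, hard up against the jig's back fence and the dark end stop. Slide the sliding stop along its track until it is snug against them, and leave them stacked flat like that. Leave the other things on the jig and bench where they are.

Things in the scene. Friction and masses are not known exactly. Their poses are not given: they have to be found in the camera images.
- jig: Stop-rail jig screwed to the bench, fixed. White board 260 mm deep (x) by 400 mm wide (y), 15 mm thick; origin under its centre, at bench level; x points away from the robot to the back fence, y left to the end stop, z up. A blank that is home, in the corner of fence and end stop, has its centre at jig x = +60, y = +80 mm and its edges parallel to the jig's.
- fence_face (a point): Top edge of the back fence's front face, mid-width: jig x = +100, y = 0, 50 mm above the bench. The fence is an aluminium T-track rail 24 mm thick (jig x +100 to +124), 35 mm tall above the board, along y over the board's whole width.
- end_stop_face (a point): Top edge of the end stop's inner face, at its middle: jig x = +65, y = +140 mm, 50 mm above the bench. The end stop is a fixed dark wooden block at the left, in front of the fence: jig x +30 to +100, y +140 to +170 mm, 35 mm tall above the board.
- stop (a joint): Slide of the sliding stop along the fence's track, in m: 0 with its pushing face at jig y = -160 mm, growing as it moves along jig +y (left) towards the end stop; 0.180 (face at y = +20 mm) is snug against blanks that are home. Travel 0 to 0.195. It drags with about 2 N and stays where it is left; nothing to lock.
- stop_face (a point): Middle of the sliding stop's pushing face, which looks to jig +y: jig x = +71, 33 mm above the bench. The stop block is dark wood in front of the fence, jig x +43 to +99, 18 mm thick, from 2 mm above the board up to an aluminium saddle (jig x +43 to +127, 34 mm along y, top 58 mm above the bench) that rides over the fence.
- stop_grip (a point): Centre of the top of the sliding stop's black grip, a block 22 mm (jig x) by 30 mm (jig y) and 25 mm tall that stands on the saddle over the fence: jig x = +112, 17 mm behind the pushing face (towards jig -y), top 83 mm and foot 58 mm above the bench.
- blank1: Plywood blank 1 of five alike, counted from the bottom of the stack: 80 mm (its x) by 120 mm (its y), 6 mm thick, 28 to 56 g; origin under its centre (so at home 15 mm above the bench). The five lie loosely in a ragged stack, 30 mm tall, on the jig's board, out of line by up to 3 cm and 15 degrees, short of the fence and of the end stop.
- blank2: Plywood blank 2 of five alike, counted from the bottom of the stack: 80 mm (its x) by 120 mm (its y), 6 mm thick, 28 to 56 g; origin under its centre (so at home 21 mm above the bench). The five lie loosely in a ragged stack, 30 mm tall, on the jig's board, out of line by up to 3 cm and 15 degrees, short of the fence and of the end stop.
- blank3: Plywood blank 3 of five alike, counted from the bottom of the stack: 80 mm (its x) by 120 mm (its y), 6 mm thick, 28 to 56 g; origin under its centre (so at home 27 mm above the bench). The five lie loosely in a ragged stack, 30 mm tall, on the jig's board, out of line by up to 3 cm and 15 degrees, short of the fence and of the end stop.
- blank4: Plywood blank 4 of five alike, counted from the bottom of the stack: 80 mm (its x) by 120 mm (its y), 6 mm thick, 28 to 56 g; origin under its centre (so at home 33 mm above the bench). The five lie loosely in a ragged stack, 30 mm tall, on the jig's board, out of line by up to 3 cm and 15 degrees, short of the fence and of the end stop.
- blank5: Plywood blank 5 of five alike, counted from the bottom of the stack: 80 mm (its x) by 120 mm (its y), 6 mm thick, 28 to 56 g; origin under its centre (so at home 39 mm above the bench). The five lie loosely in a ragged stack, 30 mm tall, on the jig's board, out of line by up to 3 cm and 15 degrees, short of the fence and of the end stop.
- tape_measure: yellow tape measure, 66 x 36 x 62 mm tall, standing on the jig's board in its front right corner; origin under its centre. To be left alone.
- screw_tin: open round steel tin with brass screws, 60 mm across, 36 mm tall, on the jig's board in its front left corner; origin under its centre. To be left alone.
- screwdriver: screwdriver, 210 mm long, black handle, lying on the bench to the left; origin near its middle. To be left alone.
- framing_square: flat L-shaped steel square, arms 200 and 166 mm long, 4 mm thick, lying on the bench to the right; origin under the middle of the long arm. To be left alone.
- glue_bottle: white glue bottle, 60 mm across, 170 mm tall, on the bench far left; origin under its centre. To be left alone.
- cordless_drill: cordless drill standing on its battery on the bench at the right, about 213 mm tall and 240 mm long; origin under the battery's centre. To be left alone.
- f_clamp: steel F-clamp, 330 mm long, lying on the bench beyond the jig; origin under the middle of its bar. To be left alone.
- mug: white mug, 82 mm across, 92 mm tall, on the bench at the left; origin under its centre. To be left alone.
Things that resemble listed ones, but are neither listed nor needed, are in the scene too. Leave any green or purple look-alike of the blank5 alone.

How it is judged:
By the outcome, as a careful person would: the job done as asked, in the order asked, and still so for the second after the job is handed in, with the robot touching nothing.
It also fails if it takes over 70 s, if anything falls off the work surface, if the arm or the gripper's body presses on something with over 40 N, if the wrist force passes 120 N, or if a joint passes its speed limit or range.

## Working session

There is one attempt and no reset: what is moved stays moved. The work goes in short steps, Python scripts to look and compute and a tool call to move; the robot and the scene stay as the last step left them, time stands still between calls to the robot, and variables do not carry over. Pictures are saved under pics/ and viewed, at most 10 in all, crops included, and the job is handed in when it is done.

Besides the shell and the picture viewer there is one more tool, called in YAML: its name, and indented under it one key for each argument. play_rows: Moves the arm, as the interface text tells. Its arguments: {"type":"object","properties":{"series":{"type":"array","items":{"type":"array","items":{"type":"number"}}},"jaw":{"type":"number"},"grip_force":{"type":"number"}},"required":["series"]}

```bash
mkdir -p pics
cat > h.py <<'E'
import numpy as np, cv2
from plant import env, vision
def cam(n):
    d=vision.read_camera(n); np.savez('%s.npz'%n,**d); return d
def load(n): return dict(np.load('%s.npz'%n))
def px(d,u,v,r=1):
    z=d['range_z'][v-r:v+r+1,u-r:u+r+1]; z=np.median(z[z>0]); K=d['camera_matrix']
    return (d['extrinsics']@[(u-K[0,2])*z/K[0,0],(v-K[1,2])*z/K[1,1],z,1])[:3]
def cloud(d):
    z=d['range_z'];K=d['camera_matrix'];v,u=np.indices(z.shape)
    P=np.stack([(u-K[0,2])*z/K[0,0],(v-K[1,2])*z/K[1,1],z],-1)
    return P@d['extrinsics'][:3,:3].T+d['extrinsics'][:3,3]
def save(n,im): cv2.imwrite('pics/'+n,im[...,::-1])
E
python3 - <<'E'
from h import *
ims=[]
for n in ['top','side']:
    d=cam(n); save(n+'0.png',d['image']); print(n,d['extrinsics'].round(3).tolist(),d['camera_matrix'][0,0])
print(env.sense())
E
```

```text
top [[0.003, -0.98, 0.197, 0.224], [-1.0, -0.006, -0.013, 0.028], [0.014, -0.197, -0.98, 1.507], [0.0, 0.0, 0.0, 1.0]] 465.90824064417734
side [[-0.99, -0.093, 0.105, 0.389], [-0.14, 0.735, -0.663, 0.744], [-0.016, -0.671, -0.741, 0.879], [0.0, 0.0, 0.0, 1.0]] 373.4697251500036
{'time': 0.1, 'joint_pos': array([ 1.05583008,  0.41181242, -0.012707  ,  1.59693844,  0.00559221,
        1.13427475, -0.08219067]), 'dq': array([-0.00031329, -0.00278665, -0.00073381, -0.00257972, -0.00135552,
       -0.00117947, -0.00034643]), 'joint_efforts': array([ 2.99025553e-03, -5.89096856e+01,  6.44157920e-01, -2.91708666e+01,
       -5.37598226e-02,  1.45157502e-02,  6.59287980e-05]), 'eef_pos': array([ 0.26980917, -0.56327727,  0.22190682]), 'eef_rot': array([-6.69526324e-04,  9.75150502e-01,  2.21542345e-01, -1.99876251e-04]), 'ft_force': array([ 0.53843828, -0.09274118, -0.35153709]), 'wrist_torque': array([ 0.01426044,  0.00028925, -0.03106961]), 'finger_force': 0.0, 'grip_width': 0.08789172809388422}
```

View pics/top0.png

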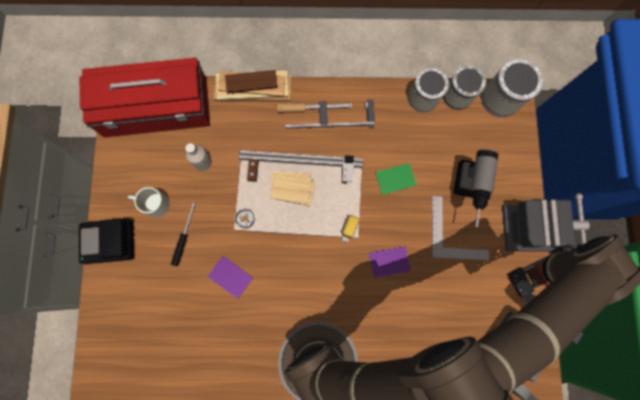

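View pics/side0.png

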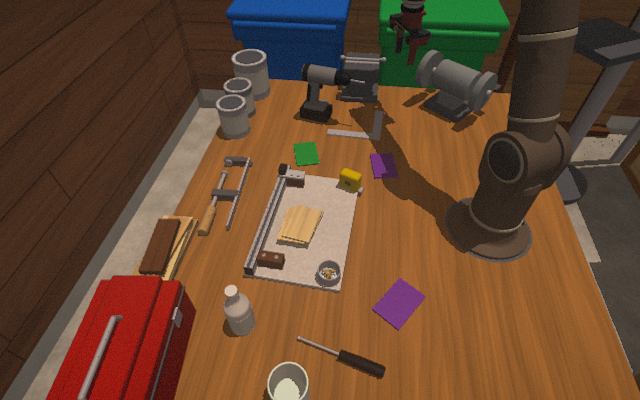

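Top view (up is +x, left is +y): the jig spans (235–362, 152–237). The ragged stack is at (292,188), the dark end stop at (253,170), the sliding stop at (348,168), the tape measure at (351,227) and the tin at (245,217). The green (396,178) and purple (390,261), (231,277) sheets are the look-alikes, off the jig. The five natural-wood blanks on the jig fit the description.

Run:
```python
from h import *
d=load('top'); P=cloud(d)
s=load('side'); S=cloud(s)
for n,Q in(('top',P),('side',S)):
    c=px(d,299,194); m=(abs(Q[...,0]-c[0])<.2)&(abs(Q[...,1]-c[1])<.25)
    A=Q[m]; print(n,c.round(3),len(A),np.histogram(A[:,2],bins=np.arange(-.01,.1,.005)))
    b=A[(A[:,2]>.010)&(A[:,2]<.02)]
    r=cv2.minAreaRect((b[:,:2]*1000).astype(np.float32)); print('board',r)
    f=A[(A[:,2]>.044)&(A[:,2]<.054)]; f=f[f[:,0]>c[0]+.06]
    print('fence',cv2.minAreaRect((f[:,:2]*1000).astype(np.float32)), len(f))
E1=None
a=d['image'][140:245,225:372]; b=s['image'][160:300,235:375]
save('crop.png',np.hstack([cv2.resize(a,None,fx=3.4,fy=3.4,interpolation=2)[:350],cv2.resize(b,(300,350),interpolation=2)][:1]))
save('crops.png',cv2.resize(b,(560,560),interpolation=2))
```

```text
top [0.522 0.062 0.044] 17979 (array([ 630, 3667, 3364, 1007, 2926, 2726,  460,  124,  162,  264,  647,
        913,  525,  176,   52,   29,   95,  133,   49,   13,    1]), array([-0.01 , -0.005,  0.   ,  0.005,  0.01 ,  0.015,  0.02 ,  0.025,
        0.03 ,  0.035,  0.04 ,  0.045,  0.05 ,  0.055,  0.06 ,  0.065,
        0.07 ,  0.075,  0.08 ,  0.085,  0.09 ,  0.095]))
board ((519.9078369140625, 52.8984375), (484.8172607421875, 380.3430480957031), 88.68209075927734)
fence ((614.7603759765625, 59.66455078125), (400.6893615722656, 80.65731811523438), 87.41502380371094) 909
side [0.522 0.062 0.044] 18298 (array([   2, 2448, 5424,  179, 1912, 4244,  247,  194,  226,  340,  577,
       1110,  880,  150,   79,   38,   56,  134,   45,   13,    0]), array([-0.01 , -0.005,  0.   ,  0.005,  0.01 ,  0.015,  0.02 ,  0.025,
        0.03 ,  0.035,  0.04 ,  0.045,  0.05 ,  0.055,  0.06 ,  0.065,
        0.07 ,  0.075,  0.08 ,  0.085,  0.09 ,  0.095]))
board ((499.394775390625, 40.427520751953125), (476.058837890625, 269.3583984375), 81.52360534667969)
fence ((612.5941772460938, 57.18708801269531), (406.1283874511719, 78.42748260498047), 87.0016860961914) 1078
```

View pics/crop.png

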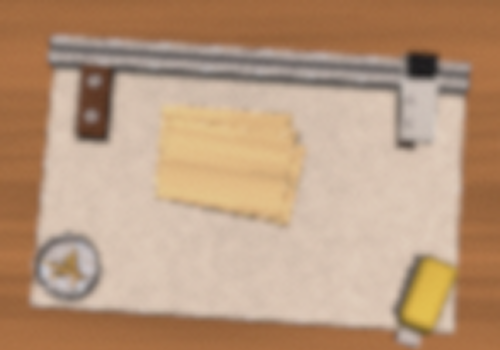

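Enlarged, the blanks' pile covers crop (157–305, 105–225). The jig is turned slightly, about −3°. I'll move over the jig for a close look with the wrist camera.

play_rows:
  series:
    - [10, 60, 30, 0, 0, -0.12]
    - [180, 613, 60, 0, 0, -0.5]
    - [180, 613, 60, 0, 0, -0.5]
    - [180, 613, 60, 0, 0, -0.5]
    - [180, 613, 60, 0, 0, -0.5]
    - [180, 613, 60, 0, 0, -0.5]
    - [180, 613, 60, 0, 0, -0.5]
    - [180, 613, 60, 0, 0, -0.5]
    - [180, 613, 60, 0, 0, -0.5]
    - [180, 613, 60, 0, 0, -0.5]
    - [180, 613, 60, 0, 0, -0.5]
    - [180, 613, 60, 0, 0, -0.5]

```text
time: 1.3
eef_pos: [0.4363, 0.0061, 0.2799]
eef_rot: [0.0, 1.0, -0.027, 0.0]
ft_force: [0.9, -1.0, -0.5]
grip_width: 0.0882
finger_force: 0.0
```

play_rows:
  series:
    - [0, 0, 0, 0, 0, 0]
    - [0, 0, 0, 0, 0, 0]

```text
time: 1.5
eef_pos: [0.4362, 0.0048, 0.2793]
eef_rot: [0.0, 1.0, -0.025, -0.0]
ft_force: [-0.2, -1.3, -0.7]
grip_width: 0.0878
finger_force: 0.0
```

Run:
```python
from h import *
d=cam('wrist'); save('wrist1.png',d['image']); print(d['extrinsics'].round(4).tolist(),d['camera_matrix'].round(1).tolist())
s=env.sense();print(s['eef_pos'],s['eef_rot'],s['time'])
```

```text
[[-0.0499, -0.9544, -0.2944, 0.5174], [-0.9988, 0.048, 0.0138, 0.0008], [0.001, 0.2948, -0.9556, 0.4407], [0.0, 0.0, 0.0, 1.0]] [[305.9, 0.0, 318.4], [0.0, 305.9, 198.4], [0.0, 0.0, 1.0]]
[0.43593633 0.00354247 0.27922259] [ 2.44188292e-04  9.99648715e-01 -2.64973454e-02 -5.27012397e-04] 1.55
```

View pics/wrist1.png

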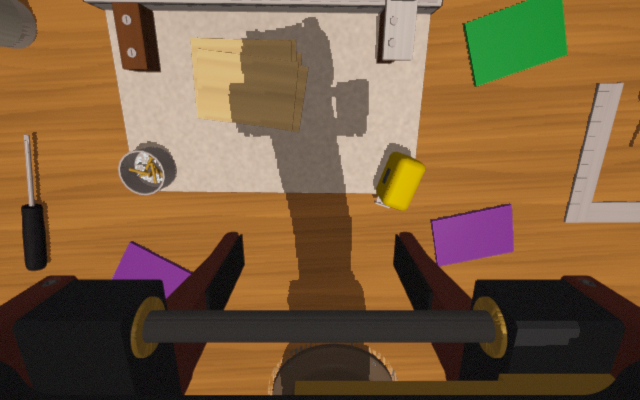

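The wrist view shows the stack at (192–307, 38–131) and the end stop's inner edge at (150,5)–(157,70). The board's left edge runs (108,10)–(125,150), its right edge (432,15)–(424,110), and its front edge along v≈191. The sliding stop's saddle is at (383–415, 0–62).

```bash
cat >> h.py <<'E'
def ray(d,u,v,z):
    K=d['camera_matrix'];E=d['extrinsics'];r=E[:3,:3]@[(u-K[0,2])/K[0,0],(v-K[1,2])/K[1,1],1];t=E[:3,3]
    return t+r*(z-t[2])/r[2]
E
python3 - <<'E'
from h import *
d=load('wrist');P=cloud(d)
im=d['image'].astype(int)
for n,pts,z in [('left',[(108,10),(125,150)],.015),('right',[(432,15),(424,110)],.015),('front',[(180,191),(365,193)],.015),('endstop',[(150,5),(157,70)],.05)]:
    print(n,[ray(d,u,v,z)[:2].round(4).tolist() for u,v in pts], [px(d,u,v)[2].round(3) for u,v in pts])
# white board mask fit
m=(abs(P[...,2]-.015)<.006); 
wood=(abs(P[...,2]-.045)<.006)&(P[...,0]<.62)
for k in[(210,60),(240,80),(280,60),(290,120),(300,70)]: print(k,px(d,*k).round(4))
# front edge of board by colour: blue channel gradient
for u in (190,220,250,360):
    col=im[150:215,u,2]; v=150+np.argmin(np.diff(col)); print('front',u,v,ray(d,u,v+.5,.015)[:2].round(4))
for v in (90,110,130):
    r=im[v,95:140,2]; u=95+np.argmax(np.diff(r)); print('left',v,u,ray(d,u+.5,v,.015)[:2].round(4))
for v in (80,100,120):
    r=im[v,410:440,2]; u=410+np.argmin(np.diff(r)); print('right',v,u,ray(d,u+.5,v,.015)[:2].round(4))
save('wc.png',cv2.resize(d['image'][0:150,100:430],(792,360),interpolation=2))
E
```

```text
left [[0.6399, 0.2519], [0.4699, 0.2715]] [np.float64(0.015), np.float64(-0.0)]
right [[0.6148, -0.1443], [0.5027, -0.1402]] [np.float64(-0.0), np.float64(-0.0)]
front [[0.4074, 0.2061], [0.391, -0.0608]] [np.float64(0.013), np.float64(0.015)]
endstop [[0.6324, 0.1832], [0.5653, 0.1892]] [np.float64(0.036), np.float64(0.024)]
(210, 60) [0.5737 0.1267 0.0445]
(240, 80) [0.5498 0.0939 0.0443]
(280, 60) [0.5697 0.0436 0.0437]
(290, 120) [0.5    0.037  0.0444]
(300, 70) [0.5586 0.0212 0.0325]
front 190 191 [0.4059 0.1918]
front 220 191 [0.4038 0.1485]
front 250 191 [0.4016 0.1052]
front 360 192 [ 0.3921 -0.0536]
left 90 118 [0.548  0.2615]
left 110 121 [0.5229 0.2636]
left 130 125 [0.4967 0.2644]
right 80 423 [ 0.5403 -0.1376]
right 100 421 [ 0.5156 -0.1363]
right 120 418 [ 0.49   -0.1335]
```

View pics/wc.png

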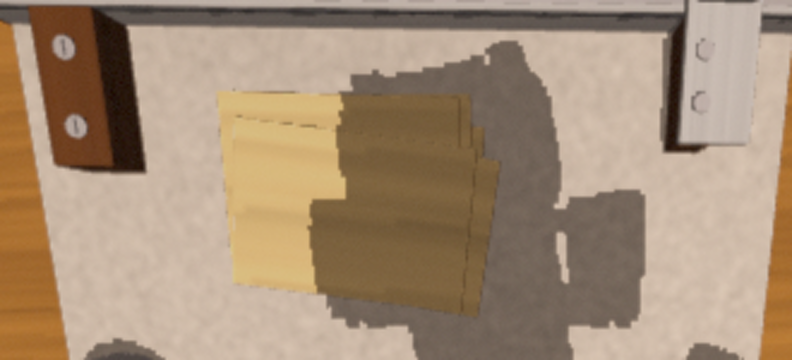

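play_rows:
  series:
    - [19, 50, -50, 0, 0, -0.003]
    - [19, 79, -90, 0, 0, -0.003]
    - [19, 79, -140, 0, 0, -0.003]
    - [19, 79, -185, 0, 0, -0.003]
    - [19, 79, -220, 0, 0, -0.003]
    - [19, 79, -240, 0, 0, -0.003]
    - [19, 79, -247, 0, 0, -0.003]
    - [19, 79, -247, 0, 0, -0.003]
    - [19, 79, -247, 0, 0, -0.003]

```text
time: 2.45
eef_pos: [0.4563, 0.0825, 0.0337]
eef_rot: [0.0, 1.0, -0.029, 0.001]
ft_force: [-0.4, 0.2, -0.3]
grip_width: 0.0879
finger_force: 0.0
```

Run:
```python
from h import *
d=cam('wrist'); save('wrist2.png',d['image'])
s=env.sense();print(s['eef_pos'],s['eef_rot'],s['time'],s['ft_force'])
```

```text
[0.45648486 0.08277444 0.03401653] [-3.38181853e-05  9.99589430e-01 -2.86264924e-02  1.22203980e-03] 2.5 [-0.99298451  0.62248037 -0.40591907]
```

View pics/wrist2.png

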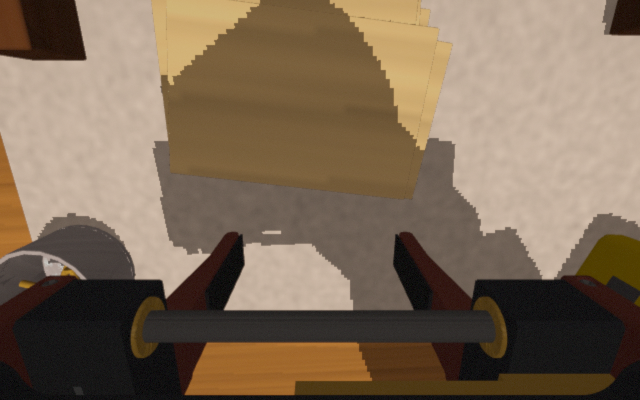

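The wrist view shows the stack's front edge from (168,172) to (413,198), about 12 mm left of the finger centre (319). The finger tips are at (240,235) and (400,235), and the tin and tape are clear. I'll shift left, lower the fingers and push toward the fence.

play_rows:
  series:
    - [0, 10, -8, 0, 0, 0]
    - [0, 11, -16, 0, 0, 0]
    - [0, 11, -16.5, 0, 0, 0]
    - [8, 10.6, -16.5, 0, 0, 0]
    - [16, 10.1, -16.5, 0, 0, 0]
    - [24, 9.7, -16.5, 0, 0, 0]
    - [32, 9.2, -16.5, 0, 0, 0]
    - [40, 8.8, -16.5, 0, 0, 0]
    - [48, 8.3, -16.5, 0, 0, 0]
    - [56, 7.9, -16.5, 0, 0, 0]
    - [60, 7.6, -16.5, 0, 0, 0]
    - [60, 7.6, -16.5, 0, 0, 0]

```text
time: 3.7
eef_pos: [0.5161, 0.0909, 0.0161]
eef_rot: [-0.0, 1.0, -0.028, 0.0]
ft_force: [-0.5, 0.4, -0.0]
grip_width: 0.088
finger_force: 0.0
```

play_rows:
  series:
    - [3, 0, 0, 0, 0, 0]
    - [6, 0, 0, 0, 0, 0]
    - [9, 0, 0, 0, 0, 0]
    - [12, 0, 0, 0, 0, 0]
    - [15, 0, 0, 0, 0, 0]
    - [17, 0, 0, 0, 0, 0]
    - [18, 0, 0, 0, 0, 0]
    - [18, 0, 0, 0, 0, 0]

```text
time: 4.5
eef_pos: [0.5334, 0.0909, 0.0161]
eef_rot: [-0.0, 1.0, -0.028, -0.0]
ft_force: [-1.4, 0.4, -1.5]
grip_width: 0.0874
finger_force: 0.8
```

Run:
```python
from h import *
d=cam('wrist'); save('wrist3.png',d['image'])
s=env.sense();print(s['eef_pos'],s['eef_rot'],s['time'],s['ft_force'])
```

```text
[0.53352112 0.09091148 0.01607251] [-8.18452748e-05  9.99607920e-01 -2.79997392e-02  1.14824156e-04] 4.55 [-1.26079439  1.24294723 -2.06863929]
```

View pics/wrist3.png

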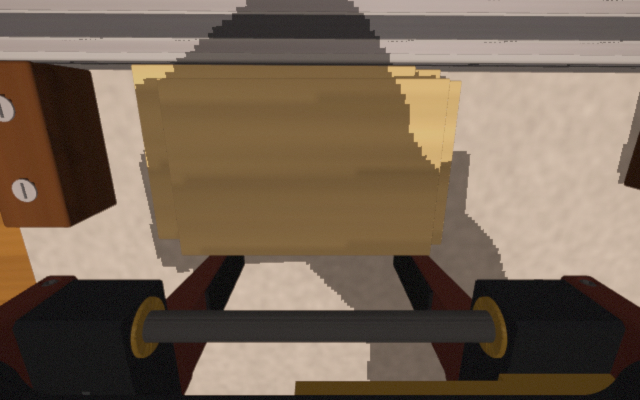

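The stack is nearly square, with a few mm left to the fence (fence bottom at v≈66, back edge at v≈75).

play_rows:
  series:
    - [2, 0, 0.3, 0, 0, 0]
    - [4, 0, 0.5, 0, 0, 0]
    - [5, 0, 0.5, 0, 0, 0]
    - [6, 0, 0.5, 0, 0, 0]
    - [6.5, 0, 0.5, 0, 0, 0]
    - [6.5, 0, 0.5, 0, 0, 0]

```text
time: 5.15
eef_pos: [0.5384, 0.0905, 0.0161]
eef_rot: [0.0, 1.0, -0.028, -0.001]
ft_force: [-5.4, -0.7, -1.1]
grip_width: 0.0876
finger_force: 2.8
```

play_rows:
  series:
    - [0.7, 0, 0, 0, 0, 0]
    - [1.4, 0, 0, 0, 0, 0]
    - [2, 0, 0, 0, 0, 0]
    - [2, 0, 0, 0, 0, 0]

```text
time: 5.55
eef_pos: [0.5385, 0.0905, 0.016]
eef_rot: [0.001, 1.0, -0.028, -0.003]
ft_force: [-11.2, -0.7, 4.6]
grip_width: 0.0875
finger_force: 5.9
```

play_rows:
  series:
    - [-8, 0, 0, 0, 0, 0]
    - [-12, 0, 40, 0, 0, 0]
    - [-12, 0, 85, 0, 0, 0]
    - [-12, 0, 105, 0, 0, 0]
    - [-12, 0, 105, 0, 0, 0]

```text
time: 6.05
eef_pos: [0.533, 0.0913, 0.1255]
eef_rot: [-0.001, 1.0, -0.028, 0.004]
ft_force: [0.7, -0.2, -0.4]
grip_width: 0.088
finger_force: 0.0
```

Run:
```python
from h import *
s=env.sense();print(s['eef_pos'],s['joint_pos'].round(3))
d=cam('wrist');P=cloud(d); im=d['image'].astype(int)
C=np.array([.529,.063]);t=-.056;R=np.array([[np.cos(t),-np.sin(t)],[np.sin(t),np.cos(t)]])
J=(P[...,:2]-C)@R*1000; z=P[...,2]*1000
wood=(im[...,0]-im[...,2]>50)&(d['range_z']>0)
for lo,hi in((17,24),(24,30),(30,36),(36,42),(42,49)):
    m=wood&(z>lo)&(z<hi)&(J[...,0]>-20)&(J[...,0]<105)&(abs(J[...,1]-20)<100)
    A=J[m]; print(lo,hi,len(A), np.percentile(A,[1,99],axis=0).round(1).tolist() if len(A)>5 else '')
```

```text
[0.53303229 0.0913384  0.12553948] [ 0.101  0.413 -0.459  1.89   0.235  0.882 -2.1  ]
17 24 0 
24 30 0 
30 36 857 [[21.4, -35.5], [98.8, -28.2]]
36 42 1403 [[21.2, 95.7], [99.2, 106.9]]
42 49 15687 [[21.1, -24.4], [98.7, 93.0]]
```

play_rows:
  series:
    - [12, -25, 0, 0, 0, 0.14]
    - [25, -50, 0, 0, 0, 0.28]
    - [37, -75, 0, 0, 0, 0.42]
    - [49, -101, 0, 0, 0, 0.56]
    - [49, -101, 0, 0, 0, 0.7]
    - [49, -101, 0, 0, 0, 0.84]
    - [49, -101, 0, 0, 0, 0.98]
    - [49, -101, 0, 0, 0, 1.12]
    - [49, -101, 0, 0, 0, 1.26]
    - [49, -101, 0, 0, 0, 1.4]
    - [49, -101, 0, 0, 0, 1.54]
    - [49, -101, 0, 0, 0, 1.571]
  jaw: 0.45

```text
time: 7.3
eef_pos: [0.5784, -0.0103, 0.12]
eef_rot: [-0.001, 0.726, 0.688, -0.0]
ft_force: [0.2, -1.1, -0.1]
grip_width: 0.0395
finger_force: 0.0
```

play_rows:
  series:
    - [0, 0, 0, 0, 0, 0]
    - [0, 0, 0, 0, 0, 0]

```text
time: 7.5
eef_pos: [0.5787, -0.0103, 0.1211]
eef_rot: [-0.0, 0.728, 0.686, -0.0]
ft_force: [-0.3, -0.3, 0.8]
grip_width: 0.0393
finger_force: 0.0
```

play_rows:
  series:
    - [3, 0, -45, 0, 0, 0.003]
    - [3, 0, -85, 0, 0, 0.003]
    - [3, 0, -100, 0, 0, 0.003]
    - [3, 0, -104, 0, 0, 0.003]
    - [3, 0, -104, 0, 0, 0.003]
    - [3.5, 8, -104, 0, 0, 0.003]
    - [4, 16, -104, 0, 0, 0.003]
    - [4.4, 24, -104, 0, 0, 0.003]
    - [4.8, 32, -104, 0, 0, 0.003]
    - [5.2, 40, -104, 0, 0, 0.003]
    - [5.5, 45, -104, 0, 0, 0.003]
    - [5.5, 45, -104, 0, 0, 0.003]

```text
time: 8.7
eef_pos: [0.5844, 0.0362, 0.0177]
eef_rot: [-0.0, 0.725, 0.689, 0.0]
ft_force: [-0.1, 0.4, -0.7]
grip_width: 0.0394
finger_force: 0.0
```

play_rows:
  series:
    - [0.2, 4, 0, 0, 0, 0]
    - [0.4, 8, 0, 0, 0, 0]
    - [0.7, 12, 0, 0, 0, 0]
    - [0.9, 16, 0, 0, 0, 0]
    - [1.1, 20, 0, 0, 0, 0]
    - [1.3, 24, 0, 0, 0, 0]
    - [1.5, 27, 0, 0, 0, 0]
    - [1.5, 27, 0, 0, 0, 0]

```text
time: 9.5
eef_pos: [0.5858, 0.0629, 0.0177]
eef_rot: [-0.0, 0.725, 0.688, 0.0]
ft_force: [0.2, -0.1, 0.2]
grip_width: 0.0399
finger_force: 0.0
```

play_rows:
  series:
    - [0.1, 2, 0, 0, 0, 0]
    - [0.2, 4, 0, 0, 0, 0]
    - [0.3, 5, 0, 0, 0, 0]
    - [0.3, 6, 0, 0, 0, 0]
    - [0.4, 7, 0, 0, 0, 0]
    - [0.4, 7, 0, 0, 0, 0]

```text
time: 10.1
eef_pos: [0.5859, 0.0633, 0.0177]
eef_rot: [0.002, 0.727, 0.687, -0.003]
ft_force: [-2.8, -13.2, 6.2]
grip_width: 0.0399
finger_force: 6.8
```

```bash
cat >> h.py <<'E'
C=np.array([.529,.063]);t=-.056;R=np.array([[np.cos(t),-np.sin(t)],[np.sin(t),np.cos(t)]])
E
python3 - <<'E'
from h import *
d=cam('wrist'); save('wrist4.png',d['image'])
s=env.sense();print((s['eef_pos'][:2]-C)@R,s['time'],s['ft_force'])
E
```

```text
[0.05674949 0.00349891] 10.15 [ -2.15241189 -12.72483237   6.99934224]
```

View pics/wrist4.png

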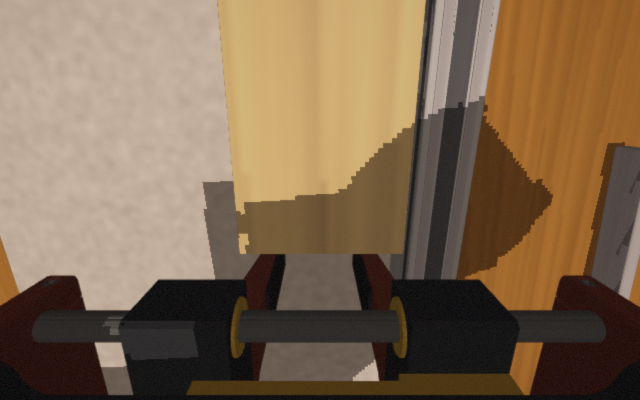

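Contact at 13 N, but the tool stopped about 4 mm short of where I expected. A corner of a lower blank sticks out at (243,240). I'll back off, rise and measure.

play_rows:
  series:
    - [-0.5, -12, 0, 0, 0, 0]
    - [-0.7, -16, 40, 0, 0, 0]
    - [-0.7, -16, 85, 0, 0, 0]
    - [-0.7, -16, 125, 0, 0, 0]
    - [-0.7, -16, 140, 0, 0, 0]
    - [-0.7, -16, 140, 0, 0, 0]

```text
time: 10.75
eef_pos: [0.587, 0.0532, 0.16]
eef_rot: [0.001, 0.726, 0.688, 0.002]
ft_force: [-0.4, -1.2, -0.5]
grip_width: 0.0391
finger_force: 0.0
```

Run:
```python
from h import *
s=env.sense();print(s['eef_pos'],s['joint_pos'].round(3))
d=cam('wrist');P=cloud(d); im=d['image'].astype(int)
J=(P[...,:2]-C)@R*1000; z=P[...,2]*1000
wood=(im[...,0]-im[...,2]>50)&(d['range_z']>0)
for lo,hi in((17,24),(24,30),(30,36),(36,42),(42,49)):
    m=wood&(z>lo)&(z<hi)&(J[...,0]>-20)&(J[...,0]<105)&(abs(J[...,1]-60)<90)
    A=J[m]; print(lo,hi,len(A), np.percentile(A,[1,99],axis=0).round(1).tolist() if len(A)>5 else '')
# end stop top
m=(abs(z-50)<4)&(J[...,1]>125)&(J[...,1]<185)&(J[...,0]>35)&(J[...,0]<95)
print('endstop',np.percentile(J[m],[1,99],axis=0).round(1))
m=(abs(z-50)<4)&(J[...,0]>90)&(J[...,0]<140)&(abs(J[...,1]-70)<40)
print('fence',np.percentile(J[m],[1,99],axis=0).round(1))
save('wc5.png',cv2.resize(d['image'][0:300,120:520],(800,600),interpolation=2))
```

```text
[0.58695379 0.05321469 0.15998951] [ 0.408  0.537 -0.807  1.721  0.437  1.068 -0.596]
17 24 0 
24 30 0 
30 36 2 
36 42 613 [[20.5, 112.3], [97.8, 140.4]]
42 49 13794 [[19.1, 16.6], [97.3, 147.0]]
endstop [[ 35.7 135.3]
 [ 94.4 151.9]]
fence [[ 99.7  31.2]
 [123.6 109.4]]
```

View pics/wc5.png

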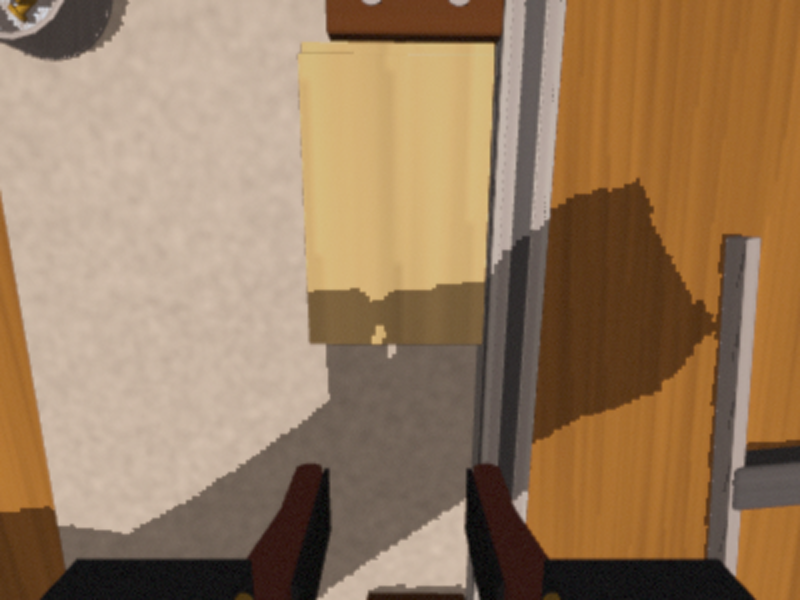

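The stack is nearly home. At the end-stop side one blank leads another by about 1–2 mm at (300–350, 45–53). I'll tap the front again with the wide-open fingers, then the right side.

play_rows:
  series:
    - [-20, 22, 0, 0, 0, -0.14]
    - [-40, 44, 0, 0, 0, -0.28]
    - [-60, 66, 0, 0, 0, -0.42]
    - [-74, 85, 0, 0, 0, -0.56]
    - [-74, 85, 0, 0, 0, -0.7]
    - [-74, 85, 0, 0, 0, -0.84]
    - [-74, 85, 0, 0, 0, -0.98]
    - [-74, 85, 0, 0, 0, -1.12]
    - [-74, 85, 0, 0, 0, -1.26]
    - [-74, 85, 0, 0, 0, -1.4]
    - [-74, 85, 0, 0, 0, -1.54]
    - [-74, 85, 0, 0, 0, -1.572]
  jaw: 1

```text
time: 12.0
eef_pos: [0.5105, 0.1373, 0.1556]
eef_rot: [0.001, 1.0, -0.029, -0.002]
ft_force: [-0.5, 1.1, -0.3]
grip_width: 0.0878
finger_force: 0.0
```

play_rows:
  series:
    - [0, 0, -40, 0, 0, 0]
    - [0, 0, -85, 0, 0, 0]
    - [0, 0, -120, 0, 0, 0]
    - [0, 0, -125, 0, 0, 0]
    - [0, 0, -125, 0, 0, 0]

```text
time: 12.5
eef_pos: [0.5104, 0.1377, 0.0315]
eef_rot: [0.0, 1.0, -0.026, -0.002]
ft_force: [-0.6, 0.1, 0.0]
grip_width: 0.0879
finger_force: 0.0
```

play_rows:
  series:
    - [0, 0, -14, 0, 0, -0.003]
    - [0, 0, -14, 0, 0, -0.003]
    - [7, -0.4, -14, 0, 0, -0.003]
    - [14, -0.8, -14, 0, 0, -0.003]
    - [20, -1.1, -14, 0, 0, -0.003]
    - [24, -1.3, -14, 0, 0, -0.003]
    - [27, -1.5, -14, 0, 0, -0.003]
    - [30, -1.6, -14, 0, 0, -0.003]
    - [31.5, -1.7, -14, 0, 0, -0.003]
    - [33, -1.8, -14, 0, 0, -0.003]
    - [34, -1.8, -14, 0, 0, -0.003]
    - [34, -1.8, -14, 0, 0, -0.003]

```text
time: 13.7
eef_pos: [0.5414, 0.1361, 0.0182]
eef_rot: [0.001, 1.0, -0.028, -0.004]
ft_force: [-13.8, 0.0, 10.3]
grip_width: 0.0876
finger_force: 6.5
```

play_rows:
  series:
    - [0, 0, 0, 0, 0, 0]
    - [-10, 0.5, 0, 0, 0, 0]
    - [-16, 0.9, 40, 0, 0, 0]
    - [-16, 0.9, 85, 0, 0, 0]
    - [-16, 0.9, 110, 0, 0, 0]
    - [-16, 0.9, 110, 0, 0, 0]

```text
time: 14.3
eef_pos: [0.5319, 0.1377, 0.1326]
eef_rot: [-0.001, 1.0, -0.029, 0.004]
ft_force: [0.5, 0.2, -0.8]
grip_width: 0.088
finger_force: 0.0
```

play_rows:
  series:
    - [12, -27, 0, 0, 0, 0.14]
    - [24, -54, 0, 0, 0, 0.28]
    - [36, -81, 0, 0, 0, 0.42]
    - [50, -108, 0, 0, 0, 0.56]
    - [50, -108, 0, 0, 0, 0.7]
    - [50, -108, 0, 0, 0, 0.84]
    - [50, -108, 0, 0, 0, 0.98]
    - [50, -108, 0, 0, 0, 1.12]
    - [50, -108, 0, 0, 0, 1.26]
    - [50, -108, 0, 0, 0, 1.4]
    - [50, -108, 0, 0, 0, 1.54]
    - [50, -108, 0, 0, 0, 1.572]
  jaw: 0.45

```text
time: 15.5
eef_pos: [0.579, 0.0287, 0.1275]
eef_rot: [-0.001, 0.726, 0.688, -0.0]
ft_force: [-0.4, -0.8, -0.5]
grip_width: 0.0397
finger_force: 0.0
```

play_rows:
  series:
    - [0, 0, -40, 0, 0, 0]
    - [0, 0, -80, 0, 0, 0]
    - [0, 0, -95, 0, 0, 0]
    - [0, 0, -95, 0, 0, 0]
    - [0, 0, -95, 0, 0, 0]

```text
time: 16.0
eef_pos: [0.5801, 0.0295, 0.0345]
eef_rot: [0.0, 0.727, 0.687, 0.0]
ft_force: [-0.2, -0.3, 0.1]
grip_width: 0.0396
finger_force: 0.0
```

play_rows:
  series:
    - [1, 0, -17, 0, 0, 0]
    - [1, 0, -17, 0, 0, 0]
    - [1.5, 8, -17, 0, 0, 0]
    - [2, 16, -17, 0, 0, 0]
    - [2.4, 23, -17, 0, 0, 0]
    - [2.6, 28, -17, 0, 0, 0]
    - [2.8, 31, -17, 0, 0, 0]
    - [2.9, 33, -17, 0, 0, 0]
    - [3, 35, -17, 0, 0, 0]
    - [3, 36.5, -17, 0, 0, 0]
    - [3, 38, -17, 0, 0, 0]
    - [3, 38, -17, 0, 0, 0]

```text
time: 17.2
eef_pos: [0.5826, 0.0643, 0.0166]
eef_rot: [0.001, 0.727, 0.686, -0.001]
ft_force: [-1.1, -5.9, 4.0]
grip_width: 0.0395
finger_force: 3.1
```

play_rows:
  series:
    - [0, 0, 0, 0, 0, 0]
    - [-0.5, -12, 0, 0, 0, 0]
    - [-0.8, -16, 40, 0, 0, 0]
    - [-0.8, -16, 85, 0, 0, 0]
    - [-0.8, -16, 125, 0, 0, 0]
    - [-0.8, -16, 140, 0, 0, 0]
    - [-0.8, -16, 140, 0, 0, 0]

```text
time: 17.9
eef_pos: [0.583, 0.0507, 0.1588]
eef_rot: [0.001, 0.727, 0.687, 0.002]
ft_force: [-0.6, -0.0, -0.1]
grip_width: 0.0395
finger_force: 0.0
```

Run:
```python
from h import *
s=env.sense();print(s['eef_pos'],s['joint_pos'].round(3))
d=cam('wrist')
save('wc6.png',cv2.resize(d['image'][0:200,240:400],None,fx=3,fy=3,interpolation=2))
```

```text
[0.58301207 0.05071627 0.15878912] [ 0.433  0.542 -0.838  1.731  0.454  1.07  -0.613]
```

View pics/wc6.png

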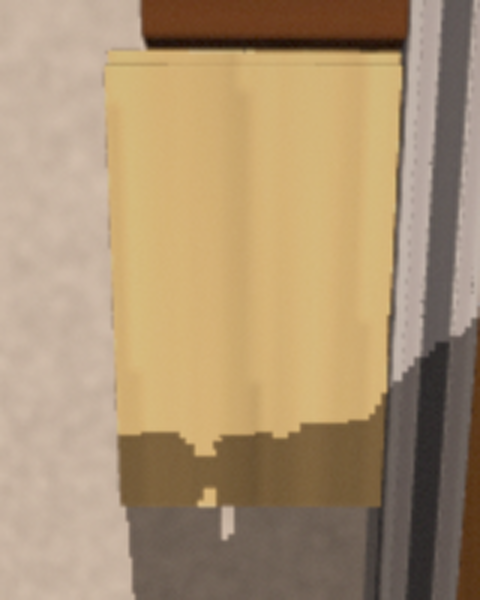

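A thin line crosses the pile at crop v≈65, with a wood strip (v 50–65) between it and the end stop. So some blank may lead the top one. I'll check the heights.

Run:
```python
from h import *
d=load('wrist');P=cloud(d);J=(P[...,:2]-C)@R*1000
for us in((285,295),(325,335),(355,363)):
  print(us,[(v,*np.median(J[v,us[0]:us[1]],axis=0).round(1),(np.median(P[v,us[0]:us[1],2])*1000).round(1)) for v in (4,8,11,12,13,14,15,16,17,18,19,20,21,22,24,30,60,100,150,160,166,168,169,170,172)])
print(d['image'][6:30,330].tolist())
```

```text
(285, 295) [(4, np.float64(33.0), np.float64(145.9), np.float64(49.0)), (8, np.float64(32.9), np.float64(143.4), np.float64(48.5)), (11, np.float64(32.8), np.float64(141.2), np.float64(49.0)), (12, np.float64(32.7), np.float64(140.6), np.float64(48.4)), (13, np.float64(32.6), np.float64(140.4), np.float64(46.7)), (14, np.float64(32.4), np.float64(140.4), np.float64(43.6)), (15, np.float64(32.1), np.float64(140.4), np.float64(40.8)), (16, np.float64(31.8), np.float64(140.4), np.float64(38.1)), (17, np.float64(31.8), np.float64(139.6), np.float64(38.3)), (18, np.float64(31.8), np.float64(138.9), np.float64(38.2)), (19, np.float64(31.8), np.float64(138.1), np.float64(38.4)), (20, np.float64(31.8), np.float64(137.5), np.float64(38.1)), (21, np.float64(31.7), np.float64(136.7), np.float64(38.4)), (22, np.float64(32.2), np.float64(134.5), np.float64(44.8)), (24, np.float64(32.3), np.float64(133.1), np.float64(44.7)), (30, np.float64(32.0), np.float64(129.0), np.float64(43.9)), (60, np.float64(31.4), np.float64(106.7), np.float64(44.2)), (100, np.float64(30.6), np.float64(75.1), np.float64(
[... 3175 characters left out ...]
np.float64(44.4)), (166, np.float64(91.9), np.float64(17.7), np.float64(44.3)), (168, np.float64(92.0), np.float64(15.8), np.float64(44.4)), (169, np.float64(96.1), np.float64(8.7), np.float64(14.5)), (170, np.float64(96.2), np.float64(7.7), np.float64(14.6)), (172, np.float64(96.3), np.float64(5.6), np.float64(14.5))]
[[109, 62, 33], [108, 61, 32], [108, 61, 33], [107, 60, 28], [108, 62, 35], [96, 54, 28], [77, 38, 16], [41, 21, 4], [36, 23, 13], [43, 27, 15], [101, 76, 48], [178, 146, 94], [208, 178, 119], [210, 180, 120], [210, 179, 121], [203, 173, 114], [210, 181, 123], [211, 181, 122], [211, 180, 122], [211, 180, 120], [211, 180, 121], [211, 180, 121], [211, 181, 121], [212, 181, 122]]
```

The depth confirms the frame: end-stop face at y=140, and blank 4 reaches it (z≈38). Blank 5 is about 4.7 mm short. The pusher met 6–13 N, so something lower may be skewed. I'll look from the front right at the lower layers.

play_rows:
  series:
    - [-30, -5, 0, 0, 0, -0.14]
    - [-60, -10, 0, 0, 0, -0.28]
    - [-90, -15, 0, 0, 0, -0.42]
    - [-120, -20, 0, 0, 0, -0.56]
    - [-141, -23, -15, 0, 0, -0.7]
    - [-141, -23, -30, 0, 0, -0.84]
    - [-141, -23, -30, 0, 0, -0.98]
    - [-141, -23, -30, 0, 0, -1.12]
    - [-141, -23, -30, 0, 0, -1.26]
    - [-141, -23, -30, 0, 0, -1.4]
    - [-141, -23, -30, 0, 0, -1.54]
    - [-141, -23, -30, 0, 0, -1.572]
  jaw: 1

```text
time: 19.15
eef_pos: [0.4395, 0.0274, 0.125]
eef_rot: [0.0, 1.0, -0.03, -0.002]
ft_force: [-0.1, 0.4, -0.3]
grip_width: 0.0879
finger_force: 0.0
```

Run:
```python
from h import *
s=env.sense();print(s['eef_pos'],s['time'])
d=cam('wrist')
save('wc7.png',cv2.resize(d['image'][0:150,130:400],None,fx=2.9,fy=2.9,interpolation=2))
P=cloud(d);J=(P[...,:2]-C)@R*1000
for v in (30,50,70): # right side profile along row
  z=P[v,:,2]*1000; o=[]
  for u in range(260,420):
    if 5<J[v,u,0]<100 and 5<J[v,u,1]<30: o.append((u,*J[v,u].round(1).tolist(),round(float(z[u]),1)))
  print(v,o[::2][:22])
for u in (180,220,280):
  o=[(v,*J[v,u].round(1).tolist(),round(float(P[v,u,2]*1000),1)) for v in range(0,200) if 8<J[v,u,0]<26]
  print(u,o)
```

```text
[0.43945817 0.02742503 0.12496642] 19.15
30 []
50 [(260, 35.5, 5.9, 14.7)]
70 [(260, 20.5, 6.7, 15.1), (262, 20.5, 5.2, 14.8)]
180 [(58, 26.0, 59.1, 44.1), (59, 25.5, 59.6, 43.1), (60, 24.6, 59.2, 44.4), (61, 24.0, 59.2, 44.5), (62, 23.4, 59.6, 43.8), (63, 22.6, 59.5, 44.3), (64, 22.0, 59.7, 44.1), (65, 21.3, 59.8, 44.1), (66, 20.6, 59.7, 44.4), (67, 20.0, 60.1, 43.7), (68, 19.6, 61.1, 41.7), (69, 19.6, 64.2, 34.4), (70, 19.5, 66.8, 28.4), (71, 19.5, 70.1, 20.8), (72, 19.2, 72.2, 15.9), (73, 18.5, 72.7, 15.0), (74, 17.8, 73.0, 14.6), (75, 16.9, 72.6, 15.7), (76, 16.3, 73.6, 13.6), (77, 15.5, 73.6, 13.8), (78, 14.7, 73.4, 14.7), (79, 13.8, 73.0, 15.8), (80, 13.1, 73.4, 15.1), (81, 12.4, 73.9, 14.3), (82, 11.6, 73.9, 14.4), (83, 10.9, 74.6, 13.0), (84, 10.0, 74.0, 14.8), (85, 9.3, 74.4, 14.0), (86, 8.5, 74.4, 14.2)]
220 [(58, 25.7, 29.6, 45.8), (59, 25.2, 30.2, 44.1), (60, 24.5, 30.0, 44.9), (61, 23.9, 30.4, 43.9), (62, 23.3, 30.5, 43.8), (63, 22.6, 30.6, 43.7), (64, 21.8, 30.4, 44.6), (65, 21.2, 30.7, 43.7), (66, 20.4, 30.4, 45.2), (67, 19.9, 30.8, 44.0), (68, 19.5, 31.6, 41.3), (69, 
[... 277 characters left out ...]
3.5), (81, 12.3, 40.7, 14.0), (82, 11.5, 40.6, 14.7), (83, 10.8, 41.0, 13.4), (84, 9.9, 41.0, 13.9), (85, 9.1, 40.8, 14.7), (86, 8.4, 41.0, 14.2)]
280 [(63, 25.8, -9.9, 14.9), (64, 25.0, -9.9, 15.3), (65, 24.3, -9.8, 15.0), (66, 23.6, -9.7, 14.4), (67, 22.8, -9.6, 14.0), (69, 21.3, -9.6, 14.5), (70, 20.5, -9.6, 14.2), (71, 19.7, -9.6, 14.9), (72, 18.9, -9.6, 15.4), (73, 18.2, -9.5, 14.4), (74, 17.5, -9.4, 14.3), (75, 16.6, -9.5, 15.3), (76, 15.8, -9.5, 15.5), (77, 15.1, -9.4, 14.9), (78, 14.3, -9.4, 15.1), (79, 13.6, -9.4, 14.9), (80, 12.9, -9.2, 13.4), (81, 11.9, -9.5, 16.7), (82, 11.3, -9.1, 13.9), (83, 10.6, -9.0, 13.3), (84, 9.8, -9.1, 13.8), (85, 8.9, -9.1, 14.4), (86, 8.2, -9.0, 13.6)]
```

View pics/wc7.png

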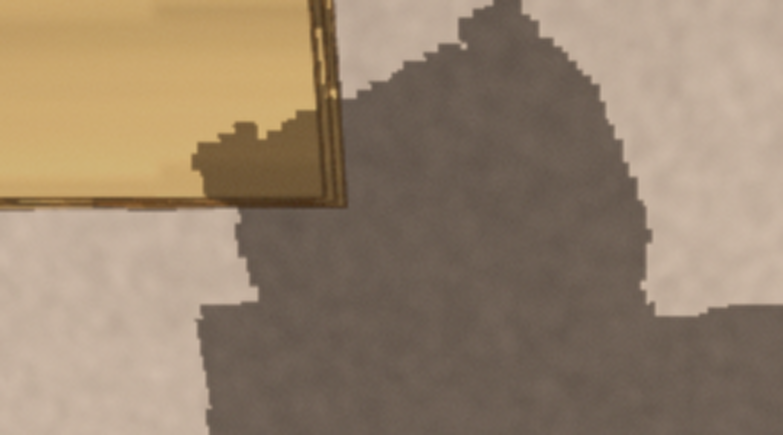

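That makes 11 pictures viewed, one over the limit of 10, so I'll work from numbers only. The front faces are flush in all layers at x≈19.5. Next, the profile of the right faces.

Run:
```python
from h import *
d=load('wrist');P=cloud(d);J=(P[...,:2]-C)@R*1000
for v in (15,30,45,60): print(v,[(u,*J[v,u].round(1).tolist(),round(float(P[v,u,2]*1000),1)) for u in range(234,254)])
```

```text
15 [(234, 53.3, 17.6, 44.4), (235, 53.4, 17.0, 43.8), (236, 53.3, 16.2, 44.1), (237, 53.9, 16.0, 42.0), (238, 53.8, 15.3, 42.1), (239, 55.8, 16.4, 34.2), (240, 56.5, 16.3, 31.3), (241, 56.4, 15.5, 31.5), (242, 56.7, 15.1, 30.2), (243, 59.4, 16.7, 19.1), (244, 59.0, 15.6, 20.8), (245, 59.9, 15.6, 17.2), (246, 60.8, 15.6, 13.5), (247, 60.7, 14.8, 13.6), (248, 60.4, 13.7, 15.1), (249, 60.7, 13.2, 13.6), (250, 60.8, 12.5, 13.3), (251, 60.5, 11.5, 14.5), (252, 60.9, 11.0, 13.0), (253, 60.7, 10.1, 13.6)]
30 [(234, 43.9, 18.3, 44.6), (235, 44.0, 17.8, 43.9), (236, 43.9, 16.9, 44.7), (237, 44.0, 16.4, 43.8), (238, 43.7, 15.3, 45.5), (239, 44.7, 15.8, 40.4), (240, 46.5, 17.0, 31.7), (241, 46.3, 16.0, 32.7), (242, 46.5, 15.5, 31.8), (243, 46.8, 15.1, 30.4), (244, 48.9, 16.5, 20.2), (245, 48.6, 15.5, 21.3), (246, 49.4, 15.5, 17.4), (247, 50.0, 15.3, 14.8), (248, 50.1, 14.6, 14.3), (249, 50.1, 13.8, 14.3), (250, 50.0, 12.9, 14.8), (251, 50.2, 12.4, 13.3), (252, 49.9, 11.3, 14.8), (253, 49.8, 10.5, 15.3)]
45 [(234, 34.2, 19.1, 44.9), (235, 34.3, 18.4, 44.7), (236, 34.2, 17.5, 45.3), (237, 34.2, 1
[... 215 characters left out ...]
6, 38.4, 15.9, 19.5), (247, 38.7, 15.5, 17.9), (248, 39.4, 15.5, 13.6), (249, 39.3, 14.7, 14.0), (250, 39.4, 13.9, 13.5), (251, 39.3, 13.0, 14.0), (252, 39.1, 12.0, 15.3), (253, 39.3, 11.4, 14.1)]
60 [(234, 24.4, 19.9, 44.9), (235, 24.5, 19.3, 44.5), (236, 24.5, 18.7, 44.1), (237, 24.4, 17.7, 45.0), (238, 24.5, 17.2, 44.3), (239, 24.5, 16.5, 44.1), (240, 24.4, 15.6, 44.9), (241, 24.9, 15.7, 41.2), (242, 26.1, 17.2, 31.5), (243, 26.0, 16.3, 31.9), (244, 25.9, 15.3, 32.9), (245, 26.3, 15.3, 29.4), (246, 27.5, 16.6, 20.0), (247, 27.4, 15.7, 20.5), (248, 27.6, 15.2, 18.9), (249, 28.2, 15.5, 13.8), (250, 28.2, 14.6, 14.3), (251, 28.1, 13.6, 15.0), (252, 28.1, 12.8, 15.2), (253, 28.2, 12.1, 14.5)]
```

Layers 1, 3 and 5 have their right edges at y≈15.3, and layers 2 and 4 are home. The slow push jammed on accumulated friction, because the finger also bore down (Fz about +6 N). I'll tap from the right with some speed, the tool very slightly rising.

play_rows:
  series:
    - [40, 3, 5, 0, 0, 0.14]
    - [80, 6, 5, 0, 0, 0.28]
    - [120, 9, 5, 0, 0, 0.42]
    - [145, 12, 5, 0, 0, 0.56]
    - [145, 12, 5, 0, 0, 0.7]
    - [145, 12, 5, 0, 0, 0.84]
    - [145, 12, 5, 0, 0, 0.98]
    - [145, 12, 5, 0, 0, 1.12]
    - [145, 12, 5, 0, 0, 1.26]
    - [145, 12, 5, 0, 0, 1.4]
    - [145, 12, 5, 0, 0, 1.54]
    - [145, 12, 5, 0, 0, 1.574]
  jaw: 0.45

```text
time: 20.4
eef_pos: [0.5852, 0.0395, 0.1304]
eef_rot: [-0.001, 0.724, 0.69, -0.0]
ft_force: [0.3, -0.6, -0.6]
grip_width: 0.0395
finger_force: 0.0
```

play_rows:
  series:
    - [0, 0, -40, 0, 0, 0]
    - [0, 0, -80, 0, 0, 0]
    - [0, 0, -95, 0, 0, 0]
    - [0, 0, -95, 0, 0, 0]
    - [0, 0, -95, 0, 0, 0]

```text
time: 20.9
eef_pos: [0.5863, 0.0405, 0.0376]
eef_rot: [0.0, 0.726, 0.688, 0.0]
ft_force: [0.2, 0.6, 0.6]
grip_width: 0.0394
finger_force: 0.0
```

play_rows:
  series:
    - [0, 0, -19.5, 0, 0, 0]
    - [0, 0, -19.5, 0, 0, 0]
    - [0.6, 10, -19.5, 0, 0, 0]
    - [1.3, 22, -19, 0, 0, 0]
    - [1.8, 31, -18, 0, 0, 0]
    - [1.8, 31, -18, 0, 0, 0]

```text
time: 21.5
eef_pos: [0.5877, 0.0687, 0.0194]
eef_rot: [0.002, 0.726, 0.687, -0.002]
ft_force: [-2.4, -9.3, 4.2]
grip_width: 0.0395
finger_force: 4.5
```

Tool y is now at the home contact (jig 9.0). One more tap with the tip lower for the bottom blank, then rise and measure.

play_rows:
  series:
    - [-0.6, -12, 0, 0, 0, 0]
    - [-0.6, -12, -2.5, 0, 0, 0]
    - [-0.6, -12, -2.5, 0, 0, 0]
    - [0, -2, -2.5, 0, 0, 0]
    - [0.3, 4, -2, 0, 0, 0]
    - [0.3, 5, -2, 0, 0, 0]

```text
time: 22.1
eef_pos: [0.5875, 0.0688, 0.0162]
eef_rot: [0.003, 0.727, 0.686, -0.005]
ft_force: [-2.0, -22.0, 7.9]
grip_width: 0.0395
finger_force: 11.2
```

play_rows:
  series:
    - [-0.6, -14, 0, 0, 0, 0]
    - [-1, -20, 40, 0, 0, 0]
    - [-1, -20, 85, 0, 0, 0]
    - [-1, -20, 125, 0, 0, 0]
    - [-1, -20, 140, 0, 0, 0]
    - [-1, -20, 140, 0, 0, 0]

```text
time: 22.7
eef_pos: [0.5881, 0.0574, 0.159]
eef_rot: [0.001, 0.726, 0.688, 0.002]
ft_force: [1.0, 0.2, -0.5]
grip_width: 0.0396
finger_force: 0.0
```

```bash
cat > prof.py <<'E'
from h import *
s=env.sense();print((s['eef_pos'][:2]-C)@R,s['eef_pos'][2],s['time'])
d=cam('wrist');P=cloud(d);J=(P[...,:2]-C)@R*1000;z=P[...,2]*1000
def prof(axis,at,lo,hi,w=2):
    # points near other-axis value, sorted; print (coord,z)
    m=(abs(J[...,1-axis]-at)<w)&(J[...,axis]>lo)&(J[...,axis]<hi)&(d['range_z']>0)&(z<60)
    a=J[...,axis][m];h=z[m];o=np.argsort(a)
    print('xy'[axis],'at',at,[(float(a[o[i:i+3]].mean().round(1)),float(h[o[i:i+3]].mean().round(1))) for i in range(0,len(o),3)][:40])
E
python3 - <<'E'
from prof import *
for x in(35,65,88): prof(1,x,132,143,1); prof(1,x,14,24,1)
for y in(30,80,130): prof(0,y,15,24,1); prof(0,y,94,102,1)
E
```

```text
[ 0.05928004 -0.00226362] 0.15900134409992042 22.7
y at 35 [(132.2, 44.6), (133.0, 44.5), (133.6, 44.9), (134.5, 44.1), (135.2, 44.4), (135.9, 44.5), (136.6, 44.5), (137.3, 44.7), (138.0, 44.6), (138.7, 44.7), (139.5, 44.4), (140.1, 46.0), (140.4, 46.6), (141.1, 48.7), (142.2, 48.9), (142.7, 49.0)]
y at 35 [(21.2, 44.1), (22.4, 44.1), (23.7, 44.3)]
y at 65 [(132.5, 43.7), (133.1, 44.5), (133.8, 44.6), (134.5, 44.9), (135.3, 44.5), (136.2, 43.5), (136.7, 44.3), (137.5, 44.0), (138.2, 44.2), (138.9, 44.2), (139.8, 43.7), (140.1, 46.3), (140.3, 47.4), (141.0, 49.6), (142.2, 49.6)]
y at 65 [(21.0, 44.3), (21.9, 44.0), (22.9, 44.7), (23.7, 43.7)]
y at 88 [(132.7, 44.5), (133.7, 44.4), (134.9, 44.5), (135.9, 44.3), (137.1, 44.3), (137.8, 44.3), (138.7, 44.6), (139.9, 45.5), (140.1, 45.8), (140.6, 48.0), (141.3, 49.0), (142.4, 49.0), (142.8, 49.3)]
y at 88 [(20.4, 44.3), (22.0, 44.1), (22.9, 44.3), (23.9, 44.5)]
x at 30 [(19.8, 43.9), (21.1, 45.1), (22.2, 44.1), (23.2, 44.5)]
x at 30 [(94.5, 43.7), (95.4, 43.7), (96.6, 43.9), (98.0, 44.5), (99.3, 46.7), (100.1, 48.9), (101.2, 49.4)]
x at 80 [(20.0, 43.9), (21.2, 44.5), (22.7, 44.5), (23.2, 44.3)]
x at 80 [(94.6, 45.0), (95.7, 43.7), (96.4, 44.6), (97.4, 43.5), (98.1, 44.7), (99.7, 45.9), (100.0, 41.9), (100.1, 44.9), (100.9, 49.3), (101.6, 49.7)]
x at 130 [(19.4, 44.2), (20.2, 44.5), (21.0, 44.1), (21.8, 44.0), (22.7, 44.9), (23.4, 44.0)]
x at 130 [(94.3, 43.7), (95.1, 43.8), (95.9, 44.2), (96.4, 44.1), (97.3, 44.1), (98.8, 44.4), (100.1, 39.7), (100.4, 46.2), (100.6, 45.2), (101.3, 49.4)]
```

Blank 5 is home. Now a final light front tap, then a check of the lower layers from the front right.

play_rows:
  series:
    - [-20, 22, 0, 0, 0, -0.14]
    - [-40, 44, 0, 0, 0, -0.28]
    - [-60, 66, 0, 0, 0, -0.42]
    - [-75, 83, 0, 0, 0, -0.56]
    - [-75, 83, 0, 0, 0, -0.7]
    - [-75, 83, 0, 0, 0, -0.84]
    - [-75, 83, 0, 0, 0, -0.98]
    - [-75, 83, 0, 0, 0, -1.12]
    - [-75, 83, 0, 0, 0, -1.26]
    - [-75, 83, 0, 0, 0, -1.4]
    - [-75, 83, 0, 0, 0, -1.54]
    - [-75, 83, 0, 0, 0, -1.573]
  jaw: 1

```text
time: 23.95
eef_pos: [0.5107, 0.1387, 0.1547]
eef_rot: [0.0, 1.0, -0.029, -0.002]
ft_force: [-0.4, 0.8, 0.2]
grip_width: 0.0878
finger_force: 0.0
```

play_rows:
  series:
    - [0, 0, -40, 0, 0, 0]
    - [0, 0, -85, 0, 0, 0]
    - [0, 0, -120, 0, 0, 0]
    - [0, 0, -125, 0, 0, 0]
    - [0, 0, -125, 0, 0, 0]

```text
time: 24.45
eef_pos: [0.5107, 0.139, 0.0305]
eef_rot: [0.0, 1.0, -0.027, -0.002]
ft_force: [0.3, -0.6, -0.1]
grip_width: 0.0881
finger_force: 0.0
```

play_rows:
  series:
    - [0, 0, -13, 0, 0, -0.002]
    - [0, 0, -13, 0, 0, -0.002]
    - [8, -0.4, -13, 0, 0, -0.002]
    - [17, -0.9, -13, 0, 0, -0.002]
    - [25, -1.3, -13, 0, 0, -0.002]
    - [33, -1.7, -12.5, 0, 0, -0.002]
    - [35, -1.8, -12.5, 0, 0, -0.002]

```text
time: 25.15
eef_pos: [0.5416, 0.1372, 0.0187]
eef_rot: [0.001, 1.0, -0.029, -0.005]
ft_force: [-24.7, 0.2, 20.2]
grip_width: 0.088
finger_force: 12.2
```

play_rows:
  series:
    - [-12, 0.6, 0, 0, 0, 0]
    - [-30, -20, 30, 0, 0, 0]
    - [-60, -55, 75, 0, 0, 0]
    - [-90, -90, 100, 0, 0, 0]
    - [-98, -112, 108, 0, 0, 0]
    - [-98, -112, 108, 0, 0, 0]
    - [-98, -112, 108, 0, 0, 0]

```text
time: 25.85
eef_pos: [0.4498, 0.0242, 0.128]
eef_rot: [0.0, 1.0, -0.03, 0.001]
ft_force: [-0.6, 0.2, 0.1]
grip_width: 0.0879
finger_force: 0.0
```

Run:
```python
from prof import *
for v in (15,30,45,60):
  print(v,[(u,*J[v,u].round(1).tolist(),round(float(z[v,u]),1)) for u in range(200,300) if 13<J[v,u,1]<22 and 8<z[v,u]<50 and J[v,u,0]>21])
for u in(150,190,220): print(u,[(v,*J[v,u].round(1).tolist(),round(float(z[v,u]),1)) for v in range(0,200) if 17<J[v,u,0]<22])
```

```text
[-0.07693687 -0.04320202] 0.12798756721526416 25.85
15 [(226, 65.2, 21.4, 44.3), (227, 65.5, 21.0, 43.3), (228, 65.4, 20.2, 43.4), (229, 65.6, 19.7, 42.9), (230, 66.6, 20.0, 38.7), (231, 66.9, 19.6, 37.5), (232, 67.9, 19.9, 33.4), (233, 68.4, 19.6, 31.4), (234, 69.7, 20.1, 26.5), (235, 70.2, 19.9, 24.2), (236, 71.2, 20.0, 20.5), (237, 72.0, 19.9, 17.3), (238, 72.8, 19.9, 14.0), (239, 72.3, 18.7, 15.8), (240, 72.7, 18.2, 14.3), (241, 72.9, 17.6, 13.6), (242, 72.5, 16.5, 15.1), (243, 72.9, 16.1, 13.3), (244, 72.3, 14.7, 15.9), (245, 72.7, 14.3, 14.1), (246, 73.1, 13.8, 12.5)]
30 [(227, 55.6, 21.4, 44.9), (228, 55.5, 20.6, 45.5), (229, 55.7, 20.1, 44.4), (230, 55.8, 19.6, 43.6), (231, 56.6, 19.8, 39.9), (232, 57.2, 19.8, 37.1), (233, 57.8, 19.8, 34.2), (234, 58.6, 19.9, 30.6), (235, 59.6, 20.3, 25.8), (236, 60.0, 20.0, 24.1), (237, 60.4, 19.6, 22.2), (238, 60.9, 19.5, 19.4), (239, 62.1, 20.0, 13.7), (240, 62.2, 19.3, 13.4), (241, 61.9, 18.1, 15.0), (242, 62.0, 17.4, 14.6), (243, 61.9, 16.5, 15.0), (244, 61.9, 15.7, 15.0), (245, 61.9, 15.0, 14.6), (246, 62.0, 14.3, 14.2), (247, 61.9, 13.
[... 1030 characters left out ...]
14.3, 14.2), (249, 39.8, 13.4, 14.3)]
150 [(81, 21.7, 82.5, 44.2), (82, 21.0, 82.8, 43.9), (83, 20.3, 82.9, 43.9), (84, 19.8, 84.1, 41.8), (85, 19.7, 89.4, 31.8), (86, 19.6, 95.8, 19.5), (87, 19.2, 98.8, 14.0), (88, 18.3, 98.3, 15.2), (89, 17.5, 98.6, 14.8)]
190 [(81, 21.8, 53.5, 41.7), (82, 20.9, 52.7, 43.9), (83, 20.2, 52.7, 44.1), (84, 19.6, 53.5, 42.4), (85, 19.7, 58.5, 29.8), (86, 19.6, 63.1, 18.3), (87, 19.0, 64.8, 14.3), (88, 18.2, 65.1, 13.8), (89, 17.3, 64.4, 16.0)]
220 [(81, 21.5, 30.0, 44.2), (82, 20.7, 29.7, 45.5), (83, 20.1, 30.1, 44.4), (84, 19.5, 30.8, 42.1), (85, 19.6, 34.9, 28.9), (86, 19.5, 38.3, 17.7), (87, 18.8, 39.1, 15.4), (88, 18.1, 39.3, 15.0), (89, 17.4, 39.9, 13.2)]
```

All five layers are flush: right faces at y=20.0 and front faces at x≈19.7. Next I'll locate the sliding stop's grip.

Run:
```python
from h import *
for n in('top','side'):
    d=load(n);P=cloud(d);J=(P[...,:2]-C)@R*1000;z=P[...,2]*1000
    m=(z>74)&(z<95)&(J[...,0]>85)&(J[...,0]<140)&(J[...,1]<-60)&(J[...,1]>-215)
    A=J[m];print(n,len(A),np.percentile(A,[3,50,97],axis=0).round(1).tolist())
    m=(z>54)&(z<64)&(J[...,0]>43)&(J[...,0]<98)&(J[...,1]<-100)&(J[...,1]>-215)
    A=J[m];print('saddle',len(A),np.percentile(A,[3,50,97],axis=0).round(1).tolist())
print((env.sense()['eef_pos']),env.sense()['time'])
```

```text
top 69 [[99.4, -165.9], [109.4, -150.2], [120.9, -137.5]]
saddle 148 [[44.8, -167.1], [70.9, -151.0], [96.5, -135.5]]
side 61 [[97.0, -166.4], [105.6, -148.7], [116.7, -138.2]]
saddle 144 [[45.3, -170.1], [70.1, -150.1], [96.2, -134.6]]
[0.44971573 0.02520354 0.12749657] 25.9
```

The grip centre is at jig (112, −151), so the pushing face is at about −134. I'll close the fingers, go behind the grip and push it left.

play_rows:
  series:
    - [35, -33, 0, 0, 0, 0]
    - [70, -66, 0, 0, 0, 0]
    - [105, -99, 0, 0, 0, 0]
    - [140, -132, 0, 0, 0, 0]
    - [180, -168, 0, 0, 0, 0]
    - [180, -168, 0, 0, 0, 0]
    - [180, -168, -10, 0, 0, 0]
    - [180, -168, -30, 0, 0, 0]
    - [180, -168, -45, 0, 0, 0]
    - [180, -168, -45, 0, 0, 0]
  jaw: 0

```text
time: 26.9
eef_pos: [0.6267, -0.1409, 0.0791]
eef_rot: [-0.001, 1.0, -0.028, -0.003]
ft_force: [0.1, 1.2, 0.5]
grip_width: 0.0114
finger_force: 0.0
```

play_rows:
  series:
    - [2, 0, -13, 0, 0, 0]
    - [2, 0, -13, 0, 0, 0]
    - [2.5, 8, -13, 0, 0, 0]
    - [3, 16, -13, 0, 0, 0]
    - [3.5, 26, -13, 0, 0, 0]
    - [4.1, 38, -13, 0, 0, 0]
    - [4.8, 50, -13, 0, 0, 0]
    - [5.5, 62, -13, 0, 0, 0]
    - [6.1, 74, -13, 0, 0, 0]
    - [6.8, 86, -13, 0, 0, 0]
    - [7.5, 98, -13, 0, 0, 0]
    - [8, 105, -13, 0, 0, 0]

```text
time: 28.1
eef_pos: [0.6368, -0.036, 0.0691]
eef_rot: [-0.0, 1.0, -0.028, -0.0]
ft_force: [-0.2, -2.2, 1.4]
grip_width: 0.0006
finger_force: 1.2
```

play_rows:
  series:
    - [0.5, 8, 0, 0, 0, 0]
    - [1, 16, 0, 0, 0, 0]
    - [1.4, 24, 0, 0, 0, 0]
    - [1.8, 32, 0, 0, 0, 0]
    - [2.2, 39, 0, 0, 0, 0]
    - [2.5, 45, 0, 0, 0, 0]
    - [2.8, 50, 0, 0, 0, 0]
    - [3, 54, 0, 0, 0, 0]
    - [3.2, 57, 0, 0, 0, 0]
    - [3.3, 59, 0, 0, 0, 0]
    - [3.3, 59, 0, 0, 0, 0]

```text
time: 29.2
eef_pos: [0.6399, 0.0216, 0.0691]
eef_rot: [-0.0, 1.0, -0.029, -0.0]
ft_force: [-0.2, -0.5, -0.9]
grip_width: 0.0005
finger_force: 0.2
```

play_rows:
  series:
    - [0.1, 2, 0, 0, 0, 0]
    - [0.2, 4, 0, 0, 0, 0]
    - [0.3, 6, 0, 0, 0, 0]
    - [0.4, 7, 0, 0, 0, 0]
    - [0.4, 8, 0, 0, 0, 0]
    - [0.5, 9, 0, 0, 0, 0]
    - [0.5, 10, 0, 0, 0, 0]
    - [0.5, 10, 0, 0, 0, 0]

```text
time: 30.0
eef_pos: [0.6405, 0.0314, 0.0691]
eef_rot: [-0.0, 1.0, -0.029, -0.0]
ft_force: [-1.5, -1.4, -0.4]
grip_width: 0.0
finger_force: 0.7
```

play_rows:
  series:
    - [0, 1, 0, 0, 0, 0]
    - [0.1, 2, 0, 0, 0, 0]
    - [0.1, 3, 0, 0, 0, 0]
    - [0.1, 3, 0, 0, 0, 0]

```text
time: 30.4
eef_pos: [0.6407, 0.0344, 0.0691]
eef_rot: [-0.0, 1.0, -0.029, -0.0]
ft_force: [0.3, -1.9, -0.9]
grip_width: 0.0004
finger_force: 0.7
```

play_rows:
  series:
    - [0, 1, 0, 0, 0, 0]
    - [0.1, 2, 0, 0, 0, 0]
    - [0.1, 3, 0, 0, 0, 0]
    - [0.1, 3, 0, 0, 0, 0]

```text
time: 30.8
eef_pos: [0.6408, 0.0356, 0.0691]
eef_rot: [0.001, 1.0, -0.03, -0.0]
ft_force: [-1.5, -4.8, 0.8]
grip_width: 0.0005
finger_force: 2.7
```

play_rows:
  series:
    - [0, 1, 0, 0, 0, 0]
    - [0.1, 2, 0, 0, 0, 0]
    - [0.1, 2, 0, 0, 0, 0]

```text
time: 31.1
eef_pos: [0.6407, 0.0356, 0.0691]
eef_rot: [0.002, 1.0, -0.03, -0.0]
ft_force: [-2.5, -9.6, 2.0]
grip_width: 0.0004
finger_force: 4.7
```

The stop is snug: position holds while the force rises to 9.6 N. I'll retreat and verify.

play_rows:
  series:
    - [-0.5, -8, 0, 0, 0, 0]
    - [-1, -18, 0, 0, 0, 0]
    - [-1, -18, 40, 0, 0, 0]
    - [-1, -18, 85, 0, 0, 0]
    - [-40, 0, 120, 0, 0, 0]
    - [-80, 15, 130, 0, 0, 0]
    - [-120, 30, 130, 0, 0, 0]
    - [-140, 40, 130, 0, 0, 0]
    - [-140, 40, 130, 0, 0, 0]
    - [-140, 40, 130, 0, 0, 0]

```text
time: 32.1
eef_pos: [0.5016, 0.079, 0.1997]
eef_rot: [-0.0, 1.0, -0.029, 0.001]
ft_force: [0.4, 0.5, -0.3]
grip_width: 0.0004
finger_force: 0.0
```

Run:
```python
from prof import *
for x in(35,60,85): prof(1,x,133,143,.7); prof(1,x,12,26,.7)
for y in(40,80,125): prof(0,y,14,24,.7); prof(0,y,95,102,.7)
d0=load('wrist')
m=(z>74)&(z<95)&(J[...,0]>90)&(J[...,0]<135)&(J[...,1]<60)&(J[...,1]>-60)
if m.sum(): print('grip',m.sum(),np.percentile(J[m],[3,50,97],axis=0).round(1).tolist())
m=(z>54)&(z<64)&(J[...,0]>43)&(J[...,0]<98)&(abs(J[...,1])<60)
if m.sum(): print('saddle',m.sum(),np.percentile(J[m],[2,50,98],axis=0).round(1).tolist())
# tin/tape undisturbed: compare top camera before/after
a=load('top');b=cam('top')
df=np.abs(a['image'].astype(int)-b['image']).sum(-1)
for n,(u,v) in dict(tape=(351,227),tin=(245,217),driver=(183,235),square=(440,230),green=(396,178),purple=(231,277),mug=(152,202)).items():
    print(n,df[v-10:v+11,u-10:u+11].mean().round(1))
```

```text
[-0.02830215  0.01448588] 0.19973946050793737 32.1
y at 35 [(133.8, 44.6), (135.4, 44.6), (137.2, 44.4), (139.2, 45.9), (140.3, 45.9), (140.8, 49.5), (142.1, 49.5)]
y at 35 [(12.8, 14.8), (14.3, 14.7), (16.1, 14.7), (17.9, 14.1), (19.9, 26.1), (22.7, 44.1), (25.2, 44.5)]
y at 60 [(133.8, 43.7), (136.8, 43.6), (139.5, 44.2), (141.1, 48.5), (142.0, 47.7)]
y at 60 [(15.8, 57.7), (17.1, 57.0), (18.7, 56.9), (20.4, 48.8), (23.4, 44.0), (25.4, 43.3)]
y at 85 [(133.6, 44.9), (135.6, 44.0), (137.5, 44.0), (139.1, 45.0), (139.6, 48.2), (140.7, 47.8), (142.3, 49.5)]
y at 85 [(14.5, 57.4), (17.3, 57.3), (19.9, 48.8), (21.6, 45.0), (22.9, 44.5), (24.4, 44.6), (25.1, 43.0)]
x at 40 [(15.7, 13.9), (21.3, 44.5), (23.3, 44.4)]
x at 40 [(96.1, 44.0), (98.5, 45.4), (100.0, 49.2), (101.1, 48.9)]
x at 80 [(15.1, 14.6), (19.3, 34.9), (23.0, 44.4)]
x at 80 [(95.6, 44.0), (97.9, 43.9), (99.3, 46.5), (100.4, 48.8), (101.4, 49.0)]
x at 125 [(15.1, 14.4), (19.3, 34.3), (23.4, 44.5)]
x at 125 [(95.5, 45.0), (97.0, 44.4), (98.9, 43.5), (100.3, 47.7), (101.4, 49.4)]
grip 1109 [[100.5, -11.0], [110.5, 3.0], [120.9, 16.9]]
saddle 2258 [[44.2, -13.2], [71.3, 3.1], [96.8, 19.1]]
tape 130.2
tin 19.4
driver 12.2
square 28.9
green 12.6
purple 15.0
mug 16.7
```

```bash
python3 - <<'E'
from h import *
for n in('top','side','wrist'):
    d=load(n) if n!='side' else cam(n)
    P=cloud(d);im=d['image'].astype(int);m=(im[...,0]>130)&(im[...,1]>110)&(im[...,2]<60)&(P[...,2]>.03)&(P[...,2]<.09)&(P[...,1]<0)&(P[...,1]>-.2)
    print(n,m.sum(),P[m].mean(0).round(4) if m.any() else '')
a=load('top')
d=dict(np.load('side.npz'))
E
python3 -c "
from plant import env
print(env.sense()['time'],env.sense()['ft_force'])"
```

```text
top 5 [ 0.4269 -0.0956  0.0751]
side 160 [ 0.4126 -0.0963  0.0769]
wrist 1669 [ 0.4186 -0.0991  0.0758]
32.25 [ 0.20644209 -0.19137934 -0.02348206]
```

The tape measure still stands in its place; the arm simply hides it from the top camera. Handing in.

```bash
python3 -c "
from plant import env
print(env.sign_off())"
```

```text
the job is handed in; nothing more can be done
None
```

The job is handed in at about 32 s: all five blanks measure flush and square against the fence and end stop, the sliding stop is snug, and nothing I checked had moved (I did not check the drill, glue bottle or clamp); I viewed 11 pictures, one over the limit of 10.

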